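# Push the loose jars up snug at the back of the stock tray with the skimming blade

## Task

Clear the front of the stock tray: take the skimming blade from its stand and, holding it upright with its face across the tray, use it to push the five loose glass jars together to the back of their bay, all behind the yellow line, and press the whole group up firmly but gently against the rubber stop. Touch the jars with the blade only; keep them standing and don't press hard, they are glass. Then put the blade back upright in its stand and let go, leaving everything else where it is.

Things in the scene. Friction and masses are not known exactly. Their poses are not given: they have to be found in the camera images.
- tray: Open blue plastic stock tray fixed to the bench, 306 x 226 mm, walls 40 mm high, with two bays side by side. Jar bay: inner length 280 mm (x = -140 mm front wall to +140 mm face of the rubber stop), inner width 132 mm (y = -66 to +66 mm). Origin: underside, below the jar bay's centre; x along the bay to the stop, away from the robot; y to the side bay; z up. The floor is 4 mm above the origin.
- line (a point): Middle of the back edge of the yellow line painted across the jar bay's floor, at tray x = +20 mm, 120 mm from the stop; the line is 10 mm wide. Behind the line means towards the stop. Axes as the tray's.
- stop: Rigid black rubber-faced strip across the back of the jar bay, 132 mm wide, 34 mm high, part of the tray. Let the jars meet it slowly: arriving faster than about 20 mm/s can chip one. Origin: on the bay floor, in the middle of the face that looks at the jars; axes as the tray's.
- blade_grip (a point): Centre of the skimming blade's handle. Handle: black with orange stripes, flat sides, 22 mm thick (its x), 104 mm long (y), 36 mm high; grip it from above with the fingers closing along x. Below it a vertical steel plate, 118 mm wide (y), 4 mm thick (x); its straight lower edge is 80 mm below this point. Loose, 260 g, both faces alike; starts upright in the stand's slot.
- blade: The same skimming blade; origin at the middle of its lower edge, z up along the blade, x through its thickness.
- stand: Fixed wooden stand, 80 x 140 mm, on either side of the tray. A slot along its y, 7 mm wide, 126 mm long, floor 8 mm above the bench, mouth at 38 mm, with aluminium lips above that flare to about 24 mm at 52 mm height. Origin: on the bench below the slot's centre. The blade stands with its edge on the slot floor (handle centre at 88 mm) and may lean a few degrees.
- jar1: Glass jar of screws, red lid, loose, upright, 38 mm diameter, 50 mm high, 60 to 120 g. Origin: centre of its underside. Sliding all five takes 0.5 to 1.5 N, more while they shift round one another; how deep the group packs (65 to 115 mm) differs each time. Home when the front jars touch the stop and 8 to 10 N on the blade, held half a second, moves nothing more; a jar chips above 12 N.
- jar2: Glass jar of screws, green lid, loose, upright, 38 mm diameter, 50 mm high, 60 to 120 g. Origin: centre of its underside. Sliding all five takes 0.5 to 1.5 N, more while they shift round one another; how deep the group packs (65 to 115 mm) differs each time. Home when the front jars touch the stop and 8 to 10 N on the blade, held half a second, moves nothing more; a jar chips above 12 N.
- jar3: Glass jar of screws, white lid, loose, upright, 38 mm diameter, 50 mm high, 60 to 120 g. Origin: centre of its underside. Sliding all five takes 0.5 to 1.5 N, more while they shift round one another; how deep the group packs (65 to 115 mm) differs each time. Home when the front jars touch the stop and 8 to 10 N on the blade, held half a second, moves nothing more; a jar chips above 12 N.
- jar4: Glass jar of screws, orange lid, loose, upright, 38 mm diameter, 50 mm high, 60 to 120 g. Origin: centre of its underside. Sliding all five takes 0.5 to 1.5 N, more while they shift round one another; how deep the group packs (65 to 115 mm) differs each time. Home when the front jars touch the stop and 8 to 10 N on the blade, held half a second, moves nothing more; a jar chips above 12 N.
- jar5: Glass jar of screws, black lid, loose, upright, 38 mm diameter, 50 mm high, 60 to 120 g. Origin: centre of its underside. Sliding all five takes 0.5 to 1.5 N, more while they shift round one another; how deep the group packs (65 to 115 mm) differs each time. Home when the front jars touch the stop and 8 to 10 N on the blade, held half a second, moves nothing more; a jar chips above 12 N.
- carton: Small cardboard carton 75 x 50 x 28 mm in the tray's side bay; leave alone. Origin: centre of its underside.
- tape: Roll of yellow tape lying flat in the side bay, 60 mm across, 24 mm high; leave alone. Origin: centre of its underside.
- tape_measure: Yellow tape measure on the bench, 68 x 34 x 62 mm; leave alone. Origin: centre of its underside.
- screwdriver: Screwdriver lying on the bench, about 200 mm long; leave alone.
- can: Green spray can on the bench behind the tray, 60 mm across, 170 mm high; leave alone. Origin: centre of its underside.
- caddy: Red open caddy 110 x 110 x 55 mm with markers standing in it up to 90 mm high, on the other side of the tray from the stand; leave alone. Origin: centre of its underside.

How it is judged:
By the outcome, as a careful person would: the job done as asked, in the order asked, and still so for the second after the job is handed in, with the robot touching nothing.
It also fails if it takes over 70 s, if anything falls off the work surface, if the arm or the gripper's body presses on something with over 40 N, if the wrist force passes 120 N, or if a joint passes its speed limit or range.

## Robot

A 7-joint arm with a two-finger parallel gripper is mounted at the origin on the work surface. World frame = base frame: x ahead of the robot, y to its left, z up, the work surface at z = 0. Lengths are in m, angles in rad, forces in N, time in s.
With the tool pointing down it reaches from about 0.35 to 0.9 m from the base axis. Payload 8.1 kg.
Tool frame: the origin (TCP) lies midway between the tips of the shut fingers; the grasp point (between the pads) lies arm.grip_point_offset behind it (arm.grip_point_offset is the distance from the TCP to the grasp point, in m); y points along the fingers, z is the direction in which the jaws open and shut, and the axes are right-handed (so a half turn about y gives the same grasp; the last joint's range is limited). The gripper opens to 92 mm and grips with 3 to 60 N. Pads are 19 mm wide; open, the fingers measure 130 mm over their backs; the gripper's body (75 mm by 190 mm) begins 47 mm behind the grasp point.
Start: joints at [1.154, 0.434, 0.025, 1.573, -0.012, 1.134, -0.075], TCP at [0.193, -0.595, 0.227] pointing down, gripper open.
Joint ranges: [-2.62, 2.62], [-0.44, 2.09], [-1.27, 1.32], [0.08, 2.57], [-1.32, 4.46], [0.12, 2], [-2.74, 2.74]. Speed limits (rad/s): [2.22, 2.22, 3.01, 3.01, 3.14, 3.14, 3.14].

## Interface

Orientations are given as a rotation vector (axis times angle).
In Python, from cell import arm, get_image, camera_info gives the robot as it stands.
- The arm moves only by the tool carry_out, never from a script. Its argument "steps" is one flat list of numbers, 5 for each row, row after row: the opening, from 0 (shut) to 1 (fully open), then the shift along the world's x, y, z in units of 0.1 m (1.0 is 0.1 m), then the turn about the world's z in units of 45 degrees (1.0 is 45 degrees). In form: [hand, dx, dy, dz, spin, hand, dx, dy, dz, spin, ...]. A call has 1 to 12 rows; each row is the pose to reach, as a shift and turn from the pose commanded when the call began; what a row does not reach only later rows make up. A row lasts 1/10 s, in which the tool goes at most 50 mm and 8.59 degrees, less where a joint would pass 70% of its speed; a pose out of reach is approached as far as the arm can. A call with a number of a shift or a turn outside -1 to 1 is refused whole. A call with a gripper value outside its range is refused whole. The fingers move at their own pace and stop on an object; "grip_force" is the grip in N (left out, the last holds). Time passes only in rows, so rows that repeat a pose let the fingers close. It gives the time, the measured TCP pose, the force and the opening at its end, in the units of the state.
- arm.observe(): the state, without advancing time (a new reading comes with each control period).
- get_image(name): name is "side" or "top"; returns (picture, depth): 480x640x3 uint8, red, green, blue; 480x640 float32, m along the optical axis (not along the pixel's ray), 0 where there is no reading.
- camera_info(name): a dict with "fovy" (degrees; the focal length in pixels is half the picture's height over the tangent of half this angle, whatever the lens; pixels are square), "cx", "cy" (the principal point, pixels), "dist_coeffs" ([k1, k2, p1, p2, k3] as OpenCV has them; the pictures are not rectified), "R" (3x3) and "t" (3): a world point X has camera coordinates R X + t. Camera axes: x right, y down, z forward; pixel columns grow to the right and rows downward; lengths in m; the calibration is good to about 2 mm. A picture is of the moment at which its call begins. camera_info takes no time and is no camera call.
- arm.sign_off(): hands the job in, once; it reports no verdict.
The state is a dict: "clock": time; "joints": joint angles; "dq": joint speeds; "joint_efforts": joint torques, N m; "position": TCP position; "ee_rot": TCP orientation; "force": force on the tool from outside, world axes, zero at the start; "ft_torque": the same for the moment, N m; "width": opening from 0.0 (shut) to 1.0 (fully open).
Only numpy, scipy, OpenCV 4.12 (cv2) and the standard library are available. Lean on these libraries where they do the work, as an engineer would, in place of code of your own. Each camera call takes 0.05 s, during which the arm holds its last target. There are 200 camera calls.

## Working session

There is one attempt and no reset: what is moved stays moved. The work goes in short steps, Python scripts to look and compute and a tool call to move; the robot and the scene stay as the last step left them, time stands still between calls to the robot, and variables do not carry over. Pictures are saved under pics/ and viewed, about 8 in all and at most 12, crops included, and the job is handed in when it is done.

Besides the shell and the picture viewer there is one more tool, called after "Request:" as a command line: name --argument value ..., lists and objects as JSON in quotes. carry_out: Moves the arm, as the interface text tells. Shifts and turns lie within -1 to 1; 1 stands for 0.1 m of shift or 45 degrees of turn. Its arguments: {"type":"object","properties":{"steps":{"type":"array","items":{"type":"number"}},"grip_force":{"type":"number"}},"required":["steps"]}

```bash
mkdir -p pics; ls
cat > h.py <<'E'
import numpy as np, cv2
from cell import arm, get_image, camera_info
def K(n):
    c=camera_info(n); f=240/np.tan(np.radians(c["fovy"])/2)
    return np.array([[f,0,c["cx"]],[0,f,c["cy"]],[0,0,1]]),np.array(c["dist_coeffs"],float),np.array(c["R"]),np.array(c["t"])
def ray(n,px):
    k,d,R,t=K(n); p=cv2.undistortPoints(np.array(px,float).reshape(-1,1,2),k,d).reshape(-1,2)
    return -R.T@t,np.c_[p,np.ones(len(p))]@R
def plane(n,px,z):
    o,v=ray(n,px); return o+v*((z-o[2])/v[:,2])[:,None]
def proj(n,X):
    k,d,R,t=K(n); return cv2.projectPoints(np.array(X,float).reshape(-1,3),cv2.Rodrigues(R)[0],t,k,d)[0].reshape(-1,2)
def cloud(n,D):
    k,d,R,t=K(n); v,u=np.mgrid[:480,:640]
    p=cv2.undistortPoints(np.c_[u.ravel(),v.ravel()].astype(float).reshape(-1,1,2),k,d).reshape(-1,2)
    X=np.c_[p,np.ones(len(p))]*D.reshape(-1,1)
    return ((X-t)@R).reshape(480,640,3)
def snap(n,name):
    im,D=get_image(n); cv2.imwrite(f"pics/{name}.png",im[:,:,::-1]); np.save(f"pics/{name}.npy",D); return im,D
E
python3 - <<'E'
from h import *
for n in("top","side"):
    snap(n,n+"0"); print(n,camera_info(n))
s=arm.observe(); print(s,arm.grip_point_offset)
E
```

```text
pics
top {'fovy': 47.08791184057628, 'cx': 329.7714373229976, 'cy': 240.80508064853453, 'dist_coeffs': array([-0.03271902,  0.        ,  0.        ,  0.        ,  0.        ]), 'R': array([[-0.02845078, -0.99957914, -0.00566589],
       [-0.9967442 ,  0.02879697, -0.07531088],
       [ 0.07544235,  0.00350479, -0.99714401]]), 't': array([0.00680097, 0.55850045, 1.02192886])}
side {'fovy': 50.16285852878078, 'cx': 322.4436624272296, 'cy': 237.67494850080203, 'dist_coeffs': array([-0.01303833,  0.        ,  0.        ,  0.        ,  0.        ]), 'R': array([[-0.99269054, -0.12012426, -0.01164719],
       [-0.08377118,  0.7552979 , -0.65000574],
       [ 0.08687855, -0.64427885, -0.75984003]]), 't': array([0.56638352, 0.09125485, 0.93469228])}
{'clock': 0.1, 'joints': array([ 1.15441765,  0.43513545,  0.02494463,  1.5739524 , -0.0115924 ,
        1.13400004, -0.07507617]), 'dq': array([ 1.65188494e-03, -1.62983792e-03, -9.38666924e-05, -3.08260301e-03,
       -9.58994500e-04,  6.51433983e-04, -1.86001746e-03]), 'joint_efforts': array([ 3.03383640e-03, -6.69123960e+01,  9.87781137e-01, -3.15146542e+01,
       -6.06604549e-02,  3.73570563e-02,  6.64783897e-05]), 'position': array([ 0.19274194, -0.59408517,  0.22605498]), 'ee_rot': array([-0.32496299,  2.05358419, -2.05086153]), 'force': array([-0.45188088,  0.29394259, -0.51035591]), 'ft_torque': array([-0.01288615, -0.03735083,  0.03866711]), 'width': 1.0010046257996021} 0.0188
```

View pics/top0.png

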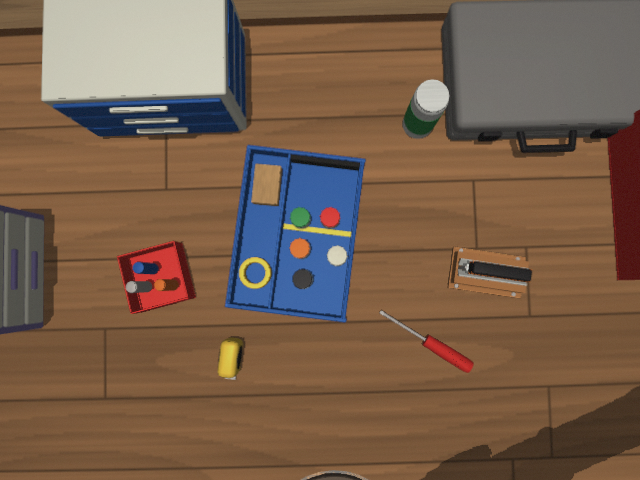

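View pics/side0.png

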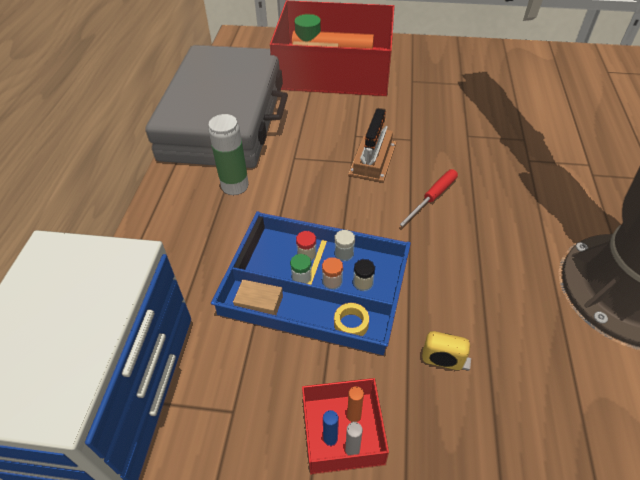

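The top view shows the tray (rim corners about 247,146 / 365,158 / 346,321 / 227,305), the jars between (280–345, 210–285), and the stand with the blade at about (490,272). In the side view everything is upright and the blade leans slightly in its stand at (375,140).

Run:
```python
from h import *
np.set_printoptions(precision=4,suppress=True)
im=cv2.imread("pics/top0.png"); D=np.load("pics/top0.npy"); P=cloud("top",D)
hsv=cv2.cvtColor(im,cv2.COLOR_BGR2HSV)
z=P[...,2]
m=cv2.inRange(hsv,(100,120,60),(125,255,255)); m[:,:215]=0;m[:,380:]=0;m[:140]=0
m=cv2.morphologyEx(m,cv2.MORPH_CLOSE,np.ones((5,5)))
c=max(cv2.findContours(m,0,2)[0],key=cv2.contourArea)
W=plane("top",c.reshape(-1,2),0.04)[:,:2]; r=cv2.minAreaRect(W.astype(np.float32)*1000); print("tray",r,cv2.boxPoints(r))
# yaw: direction toward stop from jar2 side
b=cv2.boxPoints(r)/1000
e=[b[i]-b[i-1] for i in range(4)]; ex=max((v for v in e),key=lambda v:np.linalg.norm(v)*100+v[0]); ex=ex/np.linalg.norm(ex)
print("yaw",np.degrees(np.arctan2(ex[1],ex[0])))
ey=np.array([-ex[1],ex[0]])
ctr=np.array(r[0])/1000
# outer width 226: jar bay from outer wall -y side. walls? assume bay centre: outer edge at y=-(66+w)
y=(W-ctr)@ey; x=(W-ctr)@ex; print("ext",x.min(),x.max(),y.min(),y.max())
for n,px in dict(red=(330,217),green=(300,217),white=(337,255),orange=(300,248),black=(303,279)).items():
    p=plane("top",[px],.054)[0]; q=(p[:2]-ctr); print(n,p, q@ex,q@ey)
for px in((285,226),(350,234),(289,166),(361,171)): 
    p=plane("top",[px],.004)[0]; q=p[:2]-ctr; print(px,p,q@ex,q@ey)
# stand / handle
roi=np.zeros((480,640),bool); roi[235:310,440:545]=1
h=roi&(z>.085); pts=P[h]; print("handle n",h.sum(),pts[:,2].max(),np.median(pts[:,2]))
r=cv2.minAreaRect((pts[:,:2]*1000).astype(np.float32)); print(r,cv2.boxPoints(r))
s=roi&(z>.012)&(z<.045); pts=P[s]; r=cv2.minAreaRect((pts[:,:2]*1000).astype(np.float32)); print("stand",r,cv2.boxPoints(r))
h2=P[roi&(z>.096)];A=np.c_[h2[:,:2],np.ones(len(h2))]; print("plane",np.linalg.lstsq(A,h2[:,2],rcond=None)[0],len(h2))
a=cv2.resize(im[230:315,435:550],None,fx=5,fy=5,interpolation=2)
cv2.imwrite("pics/standtop.png",a)
im2=cv2.imread("pics/side0.png");b=cv2.resize(im2[100:190,340:410],None,fx=5,fy=5,interpolation=2)
b=cv2.copyMakeBorder(b,0,0,0,0,0); o=np.zeros((450,925,3),np.uint8); o[:425,:575]=a;o[:450,575:925]=b
cv2.imwrite("pics/stand.png",cv2.resize(o,(800,389)))
```

```text
tray ((575.2785034179688, 54.657691955566406), (223.5259552001953, 306.5641174316406), 81.38198852539062) [[406.9799 -32.8747]
 [710.0826 -78.8121]
 [743.5771 142.1901]
 [440.4744 188.1275]]
yaw -8.618011
ext -0.1532820917675399 0.15328198960187184 -0.11176299299294795 0.11176298677053718
red [ 0.5999 -0.011   0.054 ] 0.0341480740935153 -0.06122882809287024
green [0.6015 0.0442 0.054 ] 0.027471858945052136 -0.006417375842651322
white [ 0.5296 -0.0218  0.054 ] -0.03375122606195344 -0.08245490609545533
orange [0.5443 0.0456 0.054 ] -0.02923666599934921 -0.013605500908025507
black [0.4875 0.0415 0.054 ] -0.08480735298042731 -0.026159693420974153
(285, 226) [0.5909 0.0764 0.004 ] 0.012182897429162601 0.023843787917383473
(350, 234) [ 0.5718 -0.0485  0.004 ] 0.011987678984810056 -0.10249215561616867
(289, 166) [0.7081 0.066  0.004 ] 0.1295693648565856 0.03115369184662908
(361, 171) [ 0.694  -0.0737  0.004 ] 0.13664633228351875 -0.10911771507332751
handle n 835 1.0611099304889877 0.10586295990971314
((494.56219482421875, -186.40867614746094), (346.34002685546875, 37.284385681152344), 88.72464752197266) [[ 472.0703 -359.1209]
 [ 509.3455 -359.9507]
 [ 517.0541  -13.6965]
 [ 479.7789  -12.8666]]
stand ((491.41357421875, -305.38433837890625), (137.53929138183594, 77.93419647216797), 80.18891143798828) [[ 441.298  -366.5082]
 [ 518.0924 -379.7882]
 [ 541.5292 -244.2605]
 [ 464.7347 -230.9804]]
plane [-6.101   2.5287  3.8792] 812
```

View pics/stand.png

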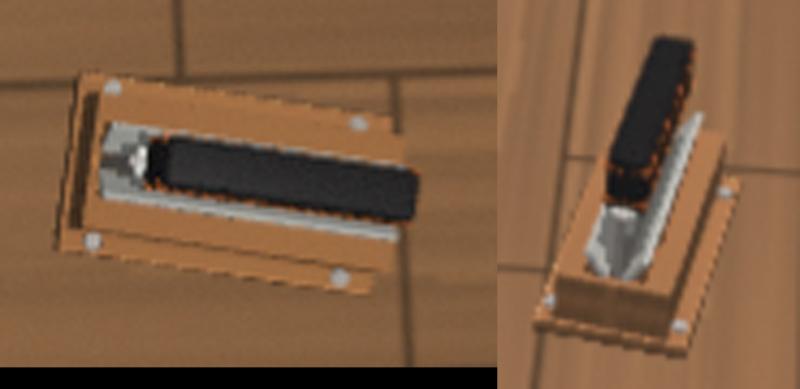

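The handle is in the slot, its far (−y) end slightly high and leaning a little. I'll refine handle, stand, line and stop with masks.

Run:
```python
from h import *
np.set_printoptions(precision=4,suppress=True)
im=cv2.imread("pics/top0.png"); D=np.load("pics/top0.npy"); P=cloud("top",D); z=P[...,2]
hsv=cv2.cvtColor(im,cv2.COLOR_BGR2HSV)
roi=np.zeros((480,640),bool); roi[235:310,440:545]=1
pts=P[roi&(abs(z-.105)<.012)]
A=np.c_[pts[:,:2]-pts[:,:2].mean(0),np.ones(len(pts))]; print("top plane",np.linalg.lstsq(A,pts[:,2],rcond=None)[0],len(pts))
print("depth rect",cv2.minAreaRect((pts[:,:2]*1000).astype(np.float32)))
m=((hsv[...,2]<75)&roi&(abs(z-.105)<.012)).astype(np.uint8)
c=max(cv2.findContours(m,0,2)[0],key=cv2.contourArea); W=plane("top",c.reshape(-1,2),.106)[:,:2]
r=cv2.minAreaRect((W*1000).astype(np.float32)); print("dark rect",r)
yaw=np.radians(-8.62); ex=np.array([np.cos(yaw),np.sin(yaw)]);ey=np.array([-ex[1],ex[0]]); ctr=np.array([.5753,.0547])
y=np.zeros((480,640),bool); y[215:245,278:358]=1
m=(cv2.inRange(hsv,(20,100,120),(35,255,255))>0)&y; v,u=np.nonzero(m)
q=plane("top",np.c_[u,v],.004)[:,:2]-ctr; print("line x",np.percentile(q@ex,[3,50,97]),"y",(q@ey).min(),(q@ey).max())
s=np.zeros((480,640),bool); s[150:176,285:365]=1
v,u=np.nonzero(s&(hsv[...,2]<60)&(hsv[...,1]<150)); q=plane("top",np.c_[u,v],.038)[:,:2]-ctr
print("stop(z38) x",np.percentile(q@ex,[3,50,97]),"y",(q@ey).min(),(q@ey).max())
for n in["top","side"]: k,d,R,t=K(n);print(n,-R.T@t)
```

```text
top plane [ 0.039  -0.0137  0.1056] 790
depth rect ((491.468994140625, -306.65216064453125), (103.62726593017578, 23.124414443969727), 79.69173431396484)
dark rect ((490.7823486328125, -304.6005859375), (105.00761413574219, 21.129053115844727), 80.5501480102539)
line x [0.0078 0.0119 0.0167] y -0.10299651995885256 0.027385861410147438
stop(z38) x [0.1313 0.1383 0.1452] y -0.10317833615324204 0.027097797781354765
top [ 0.4798 -0.0129  1.0611]
side [0.4887 0.6013 0.7761]
```

```bash
cat >> h.py <<'E'
from scipy.spatial.transform import Rotation as Ro
def st(tx=.5666,ty=.0175,yaw=-8.62):
    s=arm.observe(); R=Ro.from_rotvec(s["ee_rot"]).as_matrix(); c,n=np.cos(np.radians(yaw)),np.sin(np.radians(yaw))
    g=s["position"]-arm.grip_point_offset*R[:,1]
    d=g[:2]-[tx,ty]; F=s["force"]
    print("t",s["clock"],"tcp",s["position"].round(4),"grip",g.round(4),"zyaw",np.degrees(np.arctan2(R[1,2],R[0,2])).round(2),"ydir",R[:,1].round(3),
     "\n tray x,y mm",(1000*np.array([d[0]*c+d[1]*n,-d[0]*n+d[1]*c])).round(1),"F along",(F[0]*c+F[1]*n).round(2),"across",(-F[0]*n+F[1]*c).round(2),"Fz",F[2].round(2),"w",s["width"].round(4))
E
python3 - <<'E'
from h import *
st()
print(arm.observe()['joints'], plane("top",[(420,128)],0))
E
```

```text
Traceback (most recent call last):
  File "h.py", line 26, in st
    "\n tray x,y mm",(1000*np.array([d[0]*c+d[1]*n,-d[0]*n+d[1]*c])).round(1),"F along",(F[0]*c+F[1]*n).round(2),"across",(-F[0]*n+F[1]*c).round(2),"Fz",F[2].round(2),"w",s["width"].round(4))
                                                                                                                                                                           ^^^^^^^^^^^^^^^^
AttributeError: 'float' object has no attribute 'round'
```

Request:
carry_out --steps '[1,0,0.5,0,0,1,0,1,0,0,1,0.5,1,0,0,1,1,1,0,0]'

```text
clock: 0.5
position: [0.2916, -0.4925, 0.2264]
ee_rot: [-0.324, 2.056, -2.053]
force: [0.4, -2.6, 0.4]
width: 1.001
```

Request:
carry_out --steps '[1,0.5,0.5,0,0,1,1,1,0,0,1,1,1,0,0]'

```text
clock: 0.8
position: [0.3948, -0.3919, 0.2263]
ee_rot: [-0.326, 2.052, -2.05]
force: [1.2, -0.6, 1.1]
width: 1.001
```

```bash
sed -i 's/s\["width"\].round(4)/round(float(s["width"]),4)/' h.py; python3 -c "
from h import *
st(); print(arm.observe()['joints'], plane('top',[(420,128)],0))"
```

```text
t 0.8 tcp [ 0.3948 -0.3919  0.2263] grip [ 0.3948 -0.392   0.2451] zyaw -71.93 ydir [-0.     0.001 -1.   ] 
 tray x,y mm [-108.5 -430.6] F along 1.31 across -0.45 Fz 1.09 w 1.0014
[ 0.75195757  0.32882936 -0.0864621   1.73682936  0.03077096  1.07799715
 -0.5999243 ] [[ 0.77714285 -0.19268881  0.        ]]
```

Request:
carry_out --steps '[1,0.5,0.5,0,0.19,1,0.96,0.86,0,0.38,1,0.96,0.86,0,0.57,1,0.96,0.86,0,0.76,1,0.96,0.86,0,0.95,1,0.96,0.86,0,1,1,0.96,0.86,0,1]'

```text
clock: 1.5
position: [0.4886, -0.3084, 0.2263]
ee_rot: [-0.949, 1.548, -1.547]
force: [0.4, -0.5, -0.4]
width: 1.001
```

Request:
carry_out --steps '[1,0,0,-0.2,0.19,1,0,0,-0.4,0.38,1,0,0,-0.5,0.38,1,0,0,-0.5,0.38,1,0,0,-0.5,0.38]'

```text
clock: 2.0
position: [0.4891, -0.3086, 0.1772]
ee_rot: [-1.12, 1.338, -1.339]
force: [0.1, -0.8, -1.0]
width: 0.998
```

```bash
python3 -c "
from h import *
st()
im,_=snap('side','side1')
cv2.imwrite('pics/side1c.png',cv2.resize(im[40:220,280:480,::-1],None,fx=3,fy=3,interpolation=2))"
```

```text
t 2.0 tcp [ 0.4891 -0.3086  0.1772] grip [ 0.4891 -0.3086  0.196 ] zyaw -10.16 ydir [ 0. -0. -1.] 
 tray x,y mm [ -27.7 -334. ] F along 0.2 across -0.78 Fz -0.97 w 0.9979
```

View pics/side1c.png

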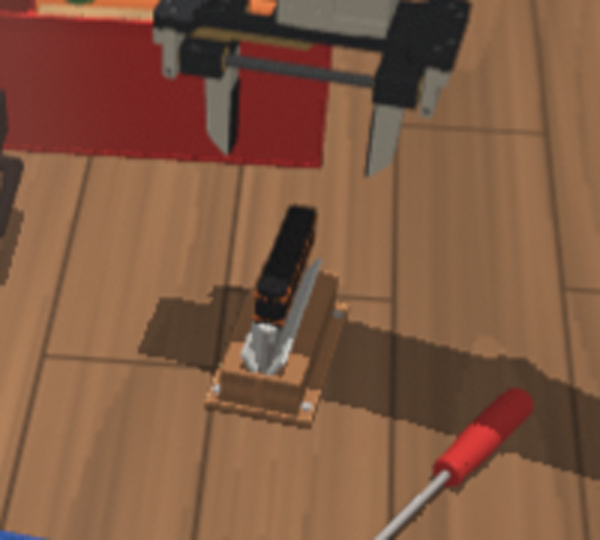

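The open fingers straddle the handle line, with the handle at about (285,260) in the crop; I descend.

Request:
carry_out --steps '[1,0.02,0.03,-0.3,0.01,1,0.02,0.03,-0.6,0.01,1,0.02,0.03,-0.85,0.01,1,0.02,0.03,-1,0.01,1,0.02,0.03,-1,0.01]'

```text
clock: 2.55
position: [0.4902, -0.3051, 0.0756]
ee_rot: [-1.127, 1.333, -1.33]
force: [-0.2, 0.2, 0.0]
width: 0.998
```

Request:
carry_out --steps '[1,0,0,-0.07,0,1,0,0,-0.07,0,0.3,0,0,-0.07,0,0.2,0,0,-0.07,0,0.1,0,0,-0.07,0,0.1,0,0,-0.07,0,0.1,0,0,-0.07,0,0.1,0,0,-0.07,0]' --grip_force 15

```text
clock: 3.35
position: [0.4909, -0.3055, 0.0698]
ee_rot: [-1.126, 1.33, -1.33]
force: [0.6, -0.8, 0.3]
width: 0.526
```

```bash
python3 -c "
from h import *
st()"
```

```text
t 3.35 tcp [ 0.4909 -0.3055  0.0698] grip [ 0.4909 -0.3055  0.0886] zyaw -9.48 ydir [ 0. -0. -1.] 
 tray x,y mm [ -26.4 -330.7] F along 0.7 across -0.72 Fz 0.33 w 0.526
```

Request:
carry_out --steps '[0.1,0,0,0,0,0.1,0,0,0,0,0.1,0,0,0,0,0.1,0,0,0,0,0.1,0,0,0,0,0,0,0,0,0,0,0,0,0,0]'

```text
clock: 4.05
position: [0.4912, -0.3055, 0.0698]
ee_rot: [-1.126, 1.33, -1.33]
force: [1.9, -0.8, -1.6]
width: 0.239
```

Request:
carry_out --steps '[0,0,0,0,0,0,0,0,0,0,0,0,0,0,0]' --grip_force 50

```text
clock: 4.35
position: [0.4912, -0.3056, 0.0698]
ee_rot: [-1.126, 1.33, -1.33]
force: [3.6, 0.3, -2.0]
width: 0.238
```

```bash
python3 -c "
from h import *
st()"
```

```text
t 4.35 tcp [ 0.4912 -0.3056  0.0698] grip [ 0.4912 -0.3056  0.0886] zyaw -9.48 ydir [ 0.001 -0.    -1.   ] 
 tray x,y mm [ -26.1 -330.7] F along 3.5 across 0.83 Fz -2.02 w 0.2377
```

Request:
carry_out --steps '[0,0,0,0.1,0,0,0,0,0.2,0,0,0,0,0.4,0,0,0,0,0.7,0,0,0,0,1,0,0,0,0,1,0,0,0,0,1,0]'

```text
clock: 5.05
position: [0.4902, -0.3055, 0.17]
ee_rot: [-1.127, 1.33, -1.33]
force: [-0.6, 0.5, -2.4]
width: 0.239
```

```bash
python3 -c "
from h import *
st()
im,D=snap('side','side2')
cv2.imwrite('pics/side2c.png',cv2.resize(im[20:200,280:480,::-1],None,fx=3,fy=3,interpolation=2))
"
```

```text
t 5.05 tcp [ 0.4902 -0.3055  0.17  ] grip [ 0.4902 -0.3055  0.1888] zyaw -9.48 ydir [-0.001 -0.    -1.   ] 
 tray x,y mm [ -27.1 -330.8] F along -0.72 across 0.38 Fz -2.42 w 0.2392
```

View pics/side2c.png

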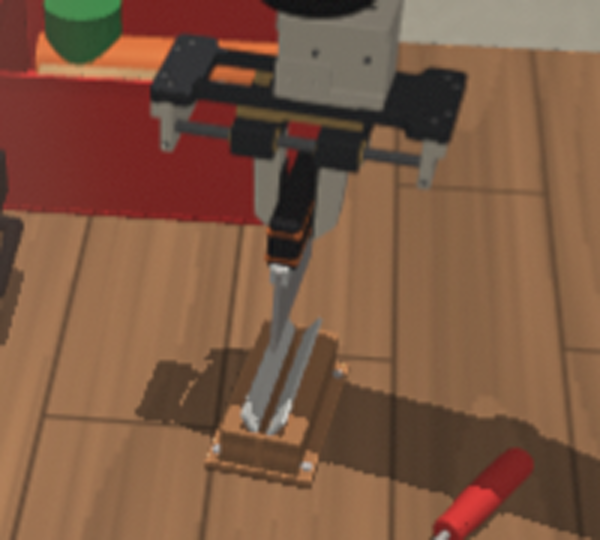

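Request:
carry_out --steps '[0,-0.1,0.3,0,0,0,-0.2,0.6,0,0,0,-0.3,1,0,0]'

```text
clock: 5.4
position: [0.4589, -0.2054, 0.168]
ee_rot: [-1.127, 1.334, -1.33]
force: [0.3, 1.0, -2.3]
width: 0.24
```

Request:
carry_out --steps '[0,0,0.35,0,0,0,-0.05,0.7,0,0,0,-0.1,1,0,0.019]'

```text
clock: 5.7
position: [0.4491, -0.1036, 0.1684]
ee_rot: [-1.137, 1.321, -1.317]
force: [0.3, -0.2, -1.6]
width: 0.24
```

Request:
carry_out --steps '[0,0,0.35,0,0,0,0,0.7,0,0,0,-0.04,1,0,0,0,-0.04,1,0,0]'

```text
clock: 6.1
position: [0.4451, -0.0013, 0.1687]
ee_rot: [-1.139, 1.317, -1.312]
force: [-0.1, 0.1, -1.4]
width: 0.24
```

Request:
carry_out --steps '[0,0,0.2,0,0,0,0,0.41,0,0,0,0,0.41,0,0,0,0,0.41,0,0,0,0,0.41,0,0]'

```text
clock: 6.6
position: [0.4463, 0.0343, 0.1691]
ee_rot: [-1.136, 1.321, -1.32]
force: [-0.1, 0.3, -3.2]
width: 0.237
```

```bash
python3 -c "
from h import *
st()
im,D=snap('side','side3'); im2,D2=snap('top','top3')
o=np.hstack([cv2.resize(im[150:370,200:480],None,fx=1.43,fy=1.43,interpolation=2),cv2.resize(im2[130:350,200:480],None,fx=1.43,fy=1.43,interpolation=2)])[:,:,::-1]
cv2.imwrite('pics/c3.png',o); print(o.shape)
"
```

```text
t 6.6 tcp [0.4463 0.0343 0.1691] grip [0.4464 0.0343 0.1879] zyaw -8.68 ydir [-0.002 -0.001 -1.   ] 
 tray x,y mm [-121.4   -1.4] F along -0.12 across 0.27 Fz -3.17 w 0.2374
(315, 800, 3)
```

View pics/c3.png

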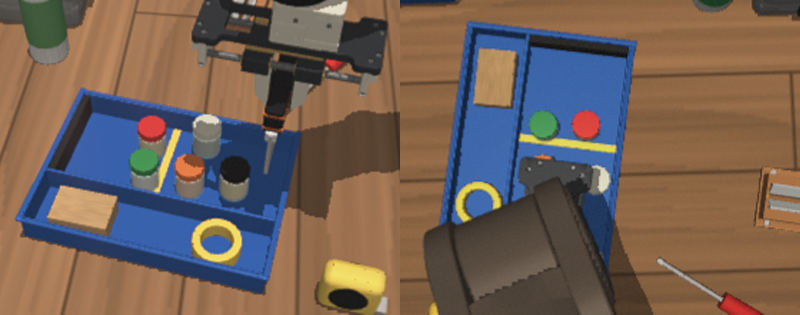

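Run:
```python
from h import *
g=np.array([.4464,.0343,.1879]);a=np.radians(-8.68);ex=np.array([np.cos(a),np.sin(a),0]);ey=np.array([-ex[1],ex[0],0])
X=[g+ey*.059+[0,0,-.08],g+ey*.059+[0,0,-.062],g+ey*.052+[0,0,-.018],g-ey*.059+[0,0,-.08]]
p=proj("side",X); print(p)
im=cv2.imread("pics/side3.png"); c=im[205:285,355:425].copy(); c=cv2.resize(c,None,fx=8,fy=8,interpolation=2)
for q in p: cv2.circle(c,tuple(int(v) for v in (q-[355,205]+.5)*8),4,(0,0,255),1)
cv2.imwrite("pics/pl.png",c)
```

```text
[[385.26339718 270.26984932]
 [386.18223109 263.49013941]
 [389.41612394 242.54192539]
 [398.08446392 218.62493812]]
```

View pics/pl.png

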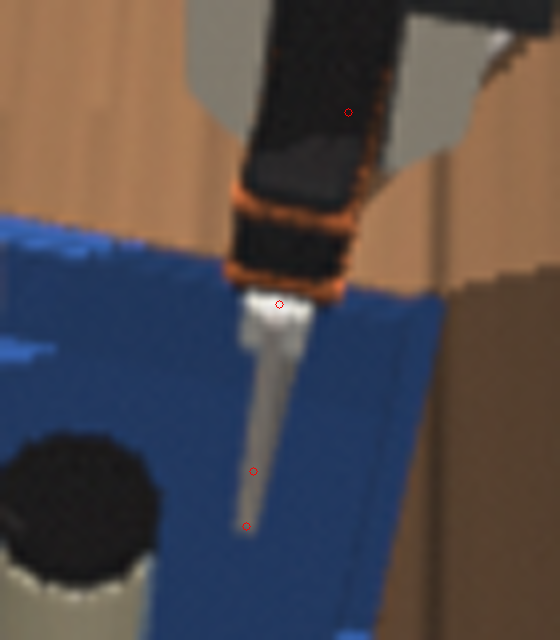

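Predicted lower corner coincides with the seen one (246,532 in the crop): the blade hangs upright and true. Lower behind the black jar.

Request:
carry_out --steps '[0,0.002,0.014,-0.2,0,0,0.002,0.014,-0.4,0,0,0.002,0.014,-0.6,0,0,0.002,0.014,-0.75,0,0,0.002,0.014,-0.88,0,0,0.002,0.014,-0.95,0,0,0.002,0.014,-0.95,0,0,0.002,0.014,-0.95,0]'

```text
clock: 7.5
position: [0.4473, 0.0367, 0.0751]
ee_rot: [-1.134, 1.319, -1.32]
force: [-0.0, 0.5, -1.7]
width: 0.231
```

```bash
python3 -c "
from h import *
st()"
```

```text
t 7.5 tcp [0.4473 0.0367 0.0751] grip [0.4473 0.0367 0.0939] zyaw -8.64 ydir [ 0. -0. -1.] 
 tray x,y mm [-120.8    1.1] F along -0.08 across 0.54 Fz -1.68 w 0.2311
```

Request:
carry_out --steps '[0,0,-0.01,-0.03,0,0,0,-0.01,-0.065,0,0,0,-0.01,-0.065,0,0,0,-0.01,-0.065,0,0,0.02,-0.013,-0.065,0,0,0.04,-0.016,-0.065,0,0,0.06,-0.019,-0.065,0,0,0.08,-0.022,-0.065,0,0,0.1,-0.025,-0.065,0,0,0.12,-0.028,-0.065,0,0,0.14,-0.031,-0.065,0,0,0.16,-0.034,-0.065,0]'

```text
clock: 8.7
position: [0.4633, 0.0335, 0.0682]
ee_rot: [-1.134, 1.319, -1.319]
force: [-0.7, 0.4, -2.1]
width: 0.238
```

```bash
python3 -c "
from h import *
st()"
```

```text
t 8.7 tcp [0.4633 0.0335 0.0682] grip [0.4633 0.0335 0.087 ] zyaw -8.62 ydir [ 0. -0. -1.] 
 tray x,y mm [-104.6    0.3] F along -0.76 across 0.25 Fz -2.07 w 0.2376
```

Request:
carry_out --steps '[0,0.02,-0.003,0,0,0,0.04,-0.006,0,0,0,0.06,-0.009,0,0,0,0.08,-0.012,0,0,0,0.1,-0.015,0,0,0,0.12,-0.018,0,0,0,0.14,-0.021,0,0,0,0.16,-0.024,0,0,0,0.18,-0.027,0,0,0,0.2,-0.03,0,0,0,0.22,-0.033,0,0,0,0.24,-0.036,0,0]'

```text
clock: 9.9
position: [0.4872, 0.0299, 0.0682]
ee_rot: [-1.134, 1.319, -1.319]
force: [-1.3, -1.7, -1.8]
width: 0.233
```

Request:
carry_out --steps '[0,0.02,-0.003,0,0,0,0.04,-0.006,0,0,0,0.06,-0.009,0,0,0,0.08,-0.012,0,0,0,0.1,-0.015,0,0,0,0.12,-0.018,0,0,0,0.14,-0.021,0,0,0,0.16,-0.024,0,0,0,0.18,-0.027,0,0,0,0.2,-0.03,0,0,0,0.22,-0.033,0,0,0,0.24,-0.036,0,0]'

```text
clock: 11.1
position: [0.5111, 0.0263, 0.0682]
ee_rot: [-1.135, 1.319, -1.319]
force: [-1.0, -0.0, -3.1]
width: 0.237
```

```bash
python3 -c "
from h import *
st()
im,D=snap('side','side4')
cv2.imwrite('pics/c4.png',cv2.resize(im[190:360,200:420,::-1],None,fx=3,fy=3,interpolation=2))"
```

```text
t 11.1 tcp [0.5111 0.0263 0.0682] grip [0.5111 0.0263 0.087 ] zyaw -8.62 ydir [-0. -0. -1.] 
 tray x,y mm [-56.2   0.4] F along -0.95 across -0.18 Fz -3.13 w 0.2367
```

View pics/c4.png

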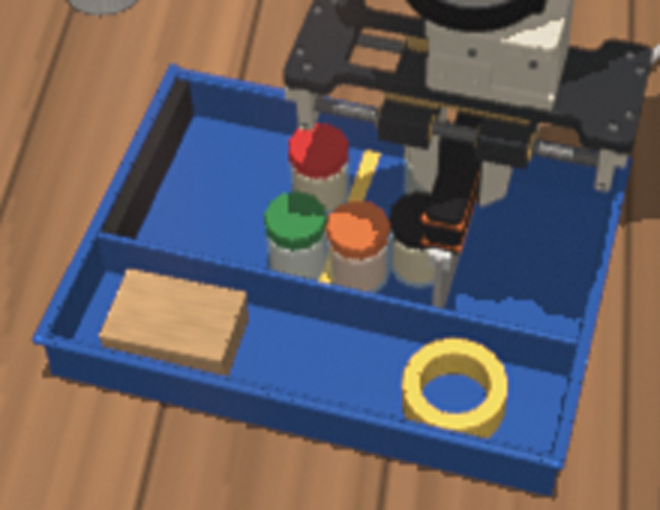

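Jars standing, the black one against the blade (410,240), orange and green ahead. Continue.

Request:
carry_out --steps '[0,0.02,-0.003,0,0,0,0.04,-0.006,0,0,0,0.06,-0.009,0,0,0,0.08,-0.012,0,0,0,0.1,-0.015,0,0,0,0.12,-0.018,0,0,0,0.14,-0.021,0,0,0,0.16,-0.024,0,0,0,0.18,-0.027,0,0,0,0.2,-0.03,0,0,0,0.22,-0.033,0,0,0,0.24,-0.036,0,0]'

```text
clock: 12.35
position: [0.5354, 0.0227, 0.0683]
ee_rot: [-1.134, 1.319, -1.319]
force: [-0.9, 0.3, -2.6]
width: 0.237
```

Request:
carry_out --steps '[0,0.02,-0.003,0,0,0,0.04,-0.006,0,0,0,0.06,-0.009,0,0,0,0.08,-0.012,0,0,0,0.1,-0.015,0,0,0,0.115,-0.017,0,0,0,0.13,-0.02,0,0,0,0.145,-0.022,0,0,0,0.16,-0.024,0,0,0,0.175,-0.026,0,0,0,0.19,-0.029,0,0,0,0.205,-0.031,0,0]'

```text
clock: 13.55
position: [0.5555, 0.0196, 0.0682]
ee_rot: [-1.135, 1.319, -1.319]
force: [-0.9, -0.2, -0.9]
width: 0.238
```

Request:
carry_out --steps '[0,0.012,-0.002,0,0,0,0.024,-0.004,0,0,0,0.036,-0.005,0,0,0,0.048,-0.007,0,0,0,0.06,-0.009,0,0,0,0.072,-0.011,0,0,0,0.084,-0.013,0,0,0,0.096,-0.015,0,0,0,0.108,-0.016,0,0,0,0.12,-0.018,0,0,0,0.132,-0.02,0,0,0,0.144,-0.022,0,0]'

```text
clock: 14.75
position: [0.5701, 0.0174, 0.0682]
ee_rot: [-1.134, 1.319, -1.319]
force: [-0.9, -0.1, -2.3]
width: 0.239
```

```bash
python3 -c "
from h import *
st()
im,D=snap('side','side5'); im2,D2=snap('top','top5')
o=np.hstack([cv2.resize(im[190:360,200:420],None,fx=2,fy=2,interpolation=2),cv2.resize(im2[135:305,230:390],None,fx=2,fy=2,interpolation=2)])[:,:,::-1]
cv2.imwrite('pics/c5.png',o)"
```

```text
t 14.75 tcp [0.5701 0.0174 0.0682] grip [0.5701 0.0174 0.087 ] zyaw -8.62 ydir [ 0. -0. -1.] 
 tray x,y mm [3.5 0.4] F along -0.91 across -0.23 Fz -2.27 w 0.2392
```

View pics/c5.png

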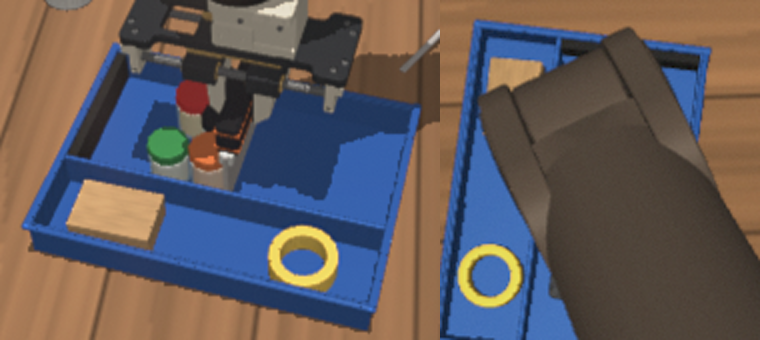

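```bash
cat >> h.py <<'E'
def tray(p): 
    a=np.radians(-8.62); d=(p[:2]-np.array([.5666,.0175]))*1000
    return np.array([d[0]*np.cos(a)+d[1]*np.sin(a),-d[0]*np.sin(a)+d[1]*np.cos(a)]).round(1)
def lids(name,cam):
    im=cv2.imread(f"pics/{name}.png"); hsv=cv2.cvtColor(im,cv2.COLOR_BGR2HSV)
    q=[.5666,.0175]; a=np.radians(-8.62)
    for n,lo,hi in(("red",(172,120,60),(180,255,255)),("green",(50,100,40),(75,255,255)),("orange",(5,130,90),(13,255,255))):
        m=cv2.inRange(hsv,lo,hi); 
        box=np.array([[x*np.cos(a)-y*np.sin(a)+q[0],x*np.sin(a)+y*np.cos(a)+q[1],.05] for x,y in((-.14,-.066),(.14,-.066),(.14,.066),(-.14,.066))])
        k=np.zeros_like(m); cv2.fillConvexPoly(k,proj(cam,box).astype(int),255); m&=k
        cs=cv2.findContours(m,0,2)[0]
        if cs:
            c=max(cs,key=cv2.contourArea); u,v,w,h=cv2.boundingRect(c)
            print(n,(u,v,w,h),"centre",tray(plane(cam,[(u+w/2,v+h/2)],.048)[0]))
E
python3 - <<'E'
from h import *
lids("side0","side"); lids("side5","side")
E
```

```text
red (307, 247, 1, 1) centre [30.5 -2.4]
green (291, 254, 20, 19) centre [31.2 36.2]
orange (322, 258, 21, 19) centre [-25.7  30.3]
red (302, 244, 1, 1) centre [41.5 -6.9]
green (274, 254, 20, 18) centre [61.  43.1]
orange (294, 254, 19, 22) centre [25.8 38.3]
```

Frontmost (green) is ~60 mm from the stop; go on at the moderate speed for ~38 mm, then slow.

Request:
carry_out --steps '[0,0.017,-0.003,0,0,0,0.034,-0.005,0,0,0,0.051,-0.008,0,0,0,0.068,-0.01,0,0,0,0.085,-0.013,0,0,0,0.102,-0.015,0,0,0,0.119,-0.018,0,0,0,0.136,-0.021,0,0,0,0.153,-0.023,0,0,0,0.17,-0.026,0,0,0,0.187,-0.028,0,0,0,0.204,-0.031,0,0]'

```text
clock: 16.05
position: [0.5905, 0.0143, 0.0683]
ee_rot: [-1.134, 1.319, -1.319]
force: [-1.9, 1.3, -0.9]
width: 0.238
```

Request:
carry_out --steps '[0,0.017,-0.003,0,0,0,0.034,-0.005,0,0,0,0.051,-0.008,0,0,0,0.068,-0.01,0,0,0,0.085,-0.013,0,0,0,0.102,-0.015,0,0,0,0.119,-0.018,0,0,0,0.136,-0.021,0,0,0,0.148,-0.023,0,0,0,0.158,-0.024,0,0,0,0.168,-0.025,0,0,0,0.178,-0.027,0,0]'

```text
clock: 17.25
position: [0.6083, 0.0116, 0.0682]
ee_rot: [-1.134, 1.319, -1.319]
force: [-2.7, -0.2, -2.6]
width: 0.24
```

```bash
python3 -c "
from h import *
st()
im,D=snap('side','side6'); lids('side6','side')
im2,D2=snap('top','top6')
o=np.hstack([cv2.resize(im[190:360,200:420],None,fx=2,fy=2,interpolation=2),cv2.resize(im2[135:305,230:390],None,fx=2,fy=2,interpolation=2)])[:,:,::-1]
cv2.imwrite('pics/c6.png',o)"
```

```text
t 17.25 tcp [0.6083 0.0116 0.0682] grip [0.6083 0.0116 0.087 ] zyaw -8.62 ydir [ 0.  0. -1.] 
 tray x,y mm [42.1  0.4] F along -2.61 across -0.63 Fz -2.57 w 0.2401
red (269, 227, 4, 12) centre [107.2 -18.5]
green (253, 250, 21, 18) centre [99.7 44. ]
orange (274, 250, 16, 21) centre [66.3 38.6]
```

View pics/c6.png

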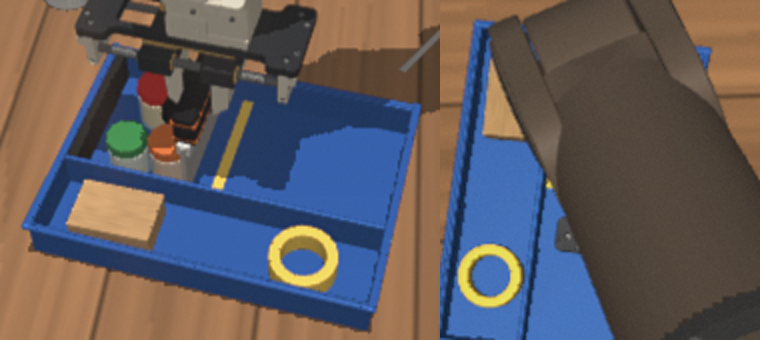

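About 20 mm remain; red (155,88), green (127,137), orange (165,142) are all upright, well behind the line. Slow approach now.

Request:
carry_out --steps '[0,0.008,-0.001,0,0,0,0.016,-0.002,0,0,0,0.024,-0.004,0,0,0,0.032,-0.005,0,0,0,0.04,-0.006,0,0,0,0.048,-0.007,0,0,0,0.056,-0.008,0,0,0,0.064,-0.01,0,0,0,0.072,-0.011,0,0,0,0.08,-0.012,0,0,0,0.088,-0.013,0,0,0,0.096,-0.014,0,0]'

```text
clock: 18.55
position: [0.6179, 0.0102, 0.0682]
ee_rot: [-1.134, 1.319, -1.319]
force: [-2.4, 0.0, -2.1]
width: 0.236
```

Request:
carry_out --steps '[0,0.006,-0.001,0,0,0,0.012,-0.002,0,0,0,0.018,-0.003,0,0,0,0.024,-0.004,0,0,0,0.03,-0.005,0,0,0,0.036,-0.006,0,0,0,0.042,-0.006,0,0,0,0.048,-0.007,0,0,0,0.054,-0.008,0,0]'

```text
clock: 19.45
position: [0.6232, 0.0094, 0.0682]
ee_rot: [-1.134, 1.319, -1.319]
force: [-2.5, 0.2, -2.3]
width: 0.237
```

```bash
python3 -c "
from h import *
st()
im,D=snap('side','side7'); lids('side7','side')"
```

```text
t 19.45 tcp [0.6232 0.0094 0.0682] grip [0.6232 0.0094 0.087 ] zyaw -8.62 ydir [ 0. -0. -1.] 
 tray x,y mm [57.2  0.5] F along -2.52 across -0.18 Fz -2.3 w 0.2367
red (261, 235, 1, 1) centre [122.4  -8. ]
green (245, 249, 20, 18) centre [115.4  45.8]
orange (266, 248, 19, 21) centre [79.1 37.3]
```

Request:
carry_out --steps '[0,0.004,-0.001,0,0,0,0.008,-0.001,0,0,0,0.012,-0.002,0,0,0,0.016,-0.002,0,0,0,0.02,-0.003,0,0,0,0.024,-0.004,0,0,0,0.028,-0.004,0,0]'

```text
clock: 20.2
position: [0.626, 0.009, 0.0683]
ee_rot: [-1.134, 1.319, -1.319]
force: [-1.4, -0.1, -2.4]
width: 0.237
```

Request:
carry_out --steps '[0,0.003,0,0,0,0,0.006,-0.001,0,0,0,0.009,-0.001,0,0,0,0.012,-0.002,0,0,0,0.015,-0.002,0,0]'

```text
clock: 20.7
position: [0.6275, 0.0088, 0.0683]
ee_rot: [-1.134, 1.319, -1.319]
force: [-1.2, -0.3, -3.0]
width: 0.239
```

Request:
carry_out --steps '[0,0.003,0,0,0,0,0.006,-0.001,0,0,0,0.009,-0.001,0,0,0,0.012,-0.002,0,0,0,0.015,-0.002,0,0]'

```text
clock: 21.2
position: [0.629, 0.0086, 0.0682]
ee_rot: [-1.134, 1.319, -1.319]
force: [-2.6, 0.8, -1.6]
width: 0.235
```

Request:
carry_out --steps '[0,0.003,0,0,0,0,0.006,-0.001,0,0,0,0.009,-0.001,0,0,0,0.012,-0.002,0,0]'

```text
clock: 21.6
position: [0.6302, 0.0084, 0.0683]
ee_rot: [-1.134, 1.319, -1.319]
force: [-1.7, 1.1, -1.3]
width: 0.239
```

```bash
python3 -c "
from h import *
st()
im,D=snap('side','side8'); lids('side8','side')"
```

```text
t 21.6 tcp [0.6302 0.0084 0.0683] grip [0.6302 0.0084 0.0871] zyaw -8.62 ydir [ 0. -0. -1.] 
 tray x,y mm [64.3  0.5] F along -1.81 across 0.79 Fz -1.3 w 0.2386
green (241, 249, 20, 18) centre [122.4  47.7]
orange (262, 247, 16, 21) centre [89.5 37.7]
```

Request:
carry_out --steps '[0,0.003,0,0,0,0,0.006,-0.001,0,0,0,0.009,-0.001,0,0,0,0.009,-0.001,0,0]'

```text
clock: 22.05
position: [0.6308, 0.0083, 0.0682]
ee_rot: [-1.135, 1.32, -1.319]
force: [-3.9, 0.9, -0.7]
width: 0.24
```

Request:
carry_out --steps '[0,0.003,0,0,0,0,0.006,-0.001,0,0,0,0.009,-0.001,0,0,0,0.009,-0.001,0,0]'

```text
clock: 22.45
position: [0.631, 0.0083, 0.068]
ee_rot: [-1.136, 1.32, -1.318]
force: [-6.3, 0.5, 0.2]
width: 0.233
```

Request:
carry_out --steps '[0,0.003,0,0,0,0,0.006,-0.001,0,0,0,0.009,-0.001,0,0,0,0.009,-0.001,0,0]'

```text
clock: 22.85
position: [0.6312, 0.0083, 0.0678]
ee_rot: [-1.137, 1.321, -1.318]
force: [-7.9, -0.0, 0.7]
width: 0.24
```

Request:
carry_out --steps '[0,0.003,0,0,0,0,0.005,-0.001,0,0,0,0.005,-0.001,0,0]'

```text
clock: 23.15
position: [0.6313, 0.0083, 0.0677]
ee_rot: [-1.138, 1.321, -1.317]
force: [-10.0, 1.4, 1.1]
width: 0.235
```

Request:
carry_out --steps '[0,0,0,0,0]'

```text
clock: 23.25
position: [0.6312, 0.0083, 0.0677]
ee_rot: [-1.138, 1.321, -1.317]
force: [-10.2, 0.7, 1.1]
width: 0.235
```

Request:
carry_out --steps '[0,0,0,0,0]'

```text
clock: 23.35
position: [0.6312, 0.0083, 0.0676]
ee_rot: [-1.138, 1.321, -1.317]
force: [-9.7, 0.7, 1.2]
width: 0.235
```

Request:
carry_out --steps '[0,0,0,0,0]'

```text
clock: 23.45
position: [0.6313, 0.0083, 0.0677]
ee_rot: [-1.138, 1.321, -1.317]
force: [-8.8, 1.2, 0.9]
width: 0.237
```

Request:
carry_out --steps '[0,-0.001,0,0,0,0,-0.001,0,0,0,0,-0.001,0,0,0,0,-0.001,0,0,0,0,-0.001,0,0,0]'

```text
clock: 23.95
position: [0.6312, 0.0083, 0.0677]
ee_rot: [-1.138, 1.321, -1.317]
force: [-10.1, 1.9, 0.8]
width: 0.238
```

Request:
carry_out --steps '[0,-0.001,0,0,0,0,-0.001,0,0,0]'

```text
clock: 24.15
position: [0.6312, 0.0083, 0.0677]
ee_rot: [-1.138, 1.321, -1.317]
force: [-8.2, 1.8, 0.7]
width: 0.242
```

```bash
python3 -c "
from h import *
st()
im,D=snap('side','side9'); lids('side9','side')"
```

```text
t 24.15 tcp [0.6312 0.0083 0.0677] grip [0.6313 0.0083 0.0865] zyaw -8.58 ydir [-0.004 -0.    -1.   ] 
 tray x,y mm [65.3  0.6] F along -8.42 across 0.52 Fz 0.74 w 0.2421
green (241, 248, 20, 19) centre [122.8  46.6]
orange (262, 248, 17, 20) centre [88.2 38.5]
```

Request:
carry_out --steps '[0,-0.01,0.001,0,0,0,-0.02,0.003,0,0,0,-0.03,0.005,0,0,0,-0.05,0.008,0,0,0,-0.1,0.015,0,0,0,-0.2,0.03,0,0,0,-0.35,0.053,0,0,0,-0.5,0.075,0,0,0,-0.5,0.075,0.1,0]'

```text
clock: 25.1
position: [0.5799, 0.0158, 0.0775]
ee_rot: [-1.138, 1.321, -1.317]
force: [0.8, 0.4, -2.1]
width: 0.237
```

Request:
carry_out --steps '[0,0,0,0.3,0,0,0,0,0.6,0,0,0,0,0.9,0,0,0,0,0.9,0]'

```text
clock: 25.5
position: [0.5863, 0.0162, 0.1735]
ee_rot: [-1.127, 1.313, -1.322]
force: [0.1, 0.2, -2.3]
width: 0.238
```

Request:
carry_out --steps '[0,-0.1,-0.3,0,0,0,-0.25,-0.65,0,0,0,-0.5,-1,0,0]'

```text
clock: 25.8
position: [0.5337, -0.0854, 0.1681]
ee_rot: [-1.134, 1.318, -1.319]
force: [0.4, -0.6, -2.7]
width: 0.237
```

Request:
carry_out --steps '[0,-0.1,-0.3,0,0,0,-0.25,-0.65,0,0,0,-0.4,-1,0,0,0,-0.4,-1,0,0]'

```text
clock: 26.2
position: [0.4904, -0.1909, 0.1677]
ee_rot: [-1.134, 1.325, -1.327]
force: [-0.2, 0.2, -2.9]
width: 0.235
```

```bash
python3 -c "
from h import *
st()
im,D=snap('side','side10'); lids('side10','side')
im2,D2=snap('top','top10'); lids('top10','top')
o=np.hstack([cv2.resize(im[190:340,200:400],None,fx=2,fy=2,interpolation=2),cv2.resize(im2[140:290,230:430],None,fx=2,fy=2,interpolation=2)])[:,:,::-1]
cv2.imwrite('pics/c10.png',o)"
```

```text
t 26.2 tcp [ 0.4904 -0.1909  0.1677] grip [ 0.4904 -0.1908  0.1865] zyaw -9.09 ydir [-0.002 -0.003 -1.   ] 
 tray x,y mm [ -44.1 -217.4] F along -0.19 across 0.19 Fz -2.91 w 0.2346
red (271, 223, 5, 4) centre [109.3 -39. ]
green (241, 249, 20, 18) centre [122.4  47.7]
orange (262, 249, 21, 19) centre [84.3 38.7]
red (344, 180, 1, 1) centre [109.  -41.5]
green (290, 158, 20, 21) centre [121.4  43.5]
orange (292, 179, 20, 20) centre [83.6 35. ]
```

View pics/c10.png

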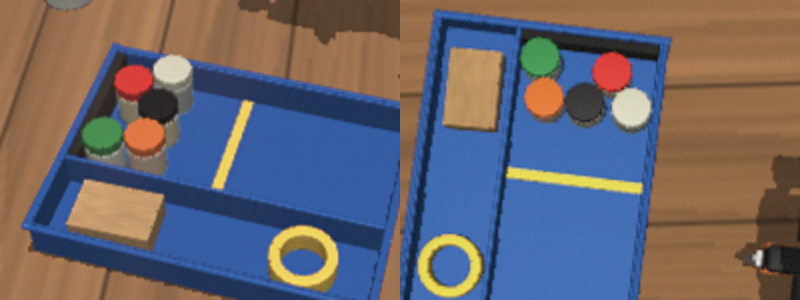

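Run:
```python
from h import *
for n,p in dict(green=(300,168.5),red=(336,176),orange=(302,189.5),black=(322.5,192),white=(346,194.5)).items(): print(n,tray(plane("top",[p],.052)[0]))
# slot of stand from top10
im=cv2.imread("pics/top10.png"); D=np.load("pics/top10.npy"); hsv=cv2.cvtColor(im,cv2.COLOR_BGR2HSV)
roi=np.zeros((480,640),bool); roi[240:305,445:540]=1
v,u=np.nonzero(roi&(hsv[...,1]<45)&(hsv[...,2]>70)); W=plane("top",np.c_[u,v],.05)[:,:2]*1000
print("lips",len(u),cv2.minAreaRect(W.astype(np.float32)))
cv2.imwrite("pics/st10.png",cv2.resize(im[235:310,440:545],None,fx=6,fy=6,interpolation=2))
```

```text
green [120.6  43.2]
red [114.7 -24.9]
orange [82.  34.5]
black [81.9 -3.7]
white [ 82.5 -47.4]
lips 125 ((447.54534912109375, -237.13531494140625), (40.702396392822266, 27.317392349243164), 88.28662872314453)
```

Green (121), orange, black and white are packed, but red (tray x ≈ 115) still has ~5 mm to the stop: the orange–green column took the load. I have time to press again with the blade turned ~4° so the white/black side gets pushed up.

Request:
carry_out --steps '[0,0.15,0.35,0,0,0,0.35,0.7,0,0,0,0.5,1,0,0]'

```text
clock: 26.6
position: [0.5446, -0.0809, 0.1685]
ee_rot: [-1.133, 1.317, -1.317]
force: [-0.2, 0.6, -1.8]
width: 0.236
```

Request:
carry_out --steps '[0,0.15,0.35,0,0.03,0,0.35,0.7,0,0.06,0,0.53,1,0,0.1,0,0.53,1,0,0.1,0,0.53,1,0,0.1,0,0.53,1,0,0.1]'

```text
clock: 27.2
position: [0.5958, 0.0154, 0.168]
ee_rot: [-1.175, 1.262, -1.262]
force: [0.9, -0.0, -1.4]
width: 0.238
```

```bash
python3 -c "
from h import *
st()"
```

```text
t 27.2 tcp [0.5958 0.0154 0.168 ] grip [0.5958 0.0154 0.1868] zyaw -4.11 ydir [-0.001 -0.    -1.   ] 
 tray x,y mm [29.2  2.3] F along 0.85 across 0.09 Fz -1.37 w 0.2377
```

Request:
carry_out --steps '[0,0,-0.02,-0.25,0,0,0,-0.02,-0.5,0,0,0,-0.02,-0.75,0,0,0,-0.02,-0.9,0,0,0,-0.02,-0.99,0,0,0,-0.02,-0.99,0,0,0,-0.02,-0.99,0,0,0.03,-0.024,-0.99,0,0,0.06,-0.029,-0.99,0,0,0.09,-0.033,-0.99,0,0,0.12,-0.038,-0.99,0,0,0.14,-0.041,-0.99,0]'

```text
clock: 28.4
position: [0.6106, 0.0113, 0.0693]
ee_rot: [-1.174, 1.262, -1.262]
force: [-0.8, -0.0, -2.3]
width: 0.236
```

Request:
carry_out --steps '[0,0.015,-0.002,0,0,0,0.03,-0.004,0,0,0,0.04,-0.006,0,0,0,0.05,-0.008,0,0,0,0.06,-0.009,0,0,0,0.07,-0.01,0,0]'

```text
clock: 29.0
position: [0.6172, 0.0104, 0.0692]
ee_rot: [-1.174, 1.262, -1.262]
force: [0.2, -1.0, -3.1]
width: 0.236
```

```bash
python3 -c "
from h import *
st()"
```

```text
t 29.0 tcp [0.6172 0.0104 0.0692] grip [0.6172 0.0104 0.088 ] zyaw -4.12 ydir [ 0. -0. -1.] 
 tray x,y mm [51.1  0.6] F along 0.36 across -0.94 Fz -3.13 w 0.2364
```

Now 4 mm/s.

Request:
carry_out --steps '[0,0.006,-0.001,0,0,0,0.012,-0.002,0,0,0,0.018,-0.003,0,0,0,0.024,-0.004,0,0,0,0.03,-0.004,0,0,0,0.036,-0.005,0,0,0,0.042,-0.006,0,0,0,0.048,-0.007,0,0,0,0.054,-0.008,0,0,0,0.06,-0.009,0,0,0,0.066,-0.01,0,0]'

```text
clock: 30.1
position: [0.6238, 0.0094, 0.0692]
ee_rot: [-1.174, 1.262, -1.262]
force: [0.2, 0.5, -2.1]
width: 0.233
```

Request:
carry_out --steps '[0,0.004,-0.001,0,0,0,0.008,-0.001,0,0,0,0.012,-0.002,0,0,0,0.016,-0.002,0,0,0,0.02,-0.003,0,0,0,0.024,-0.004,0,0]'

```text
clock: 30.7
position: [0.6262, 0.009, 0.0693]
ee_rot: [-1.174, 1.262, -1.262]
force: [-0.6, -0.2, -2.3]
width: 0.241
```

Request:
carry_out --steps '[0,0.004,-0.001,0,0,0,0.008,-0.001,0,0,0,0.012,-0.002,0,0,0,0.016,-0.002,0,0]'

```text
clock: 31.1
position: [0.6276, 0.0088, 0.0692]
ee_rot: [-1.175, 1.262, -1.262]
force: [-1.4, -0.6, -2.9]
width: 0.234
```

```bash
python3 -c "
from h import *
st()"
```

```text
t 31.1 tcp [0.6276 0.0088 0.0692] grip [0.6276 0.0088 0.088 ] zyaw -4.12 ydir [-0. -0. -1.] 
 tray x,y mm [61.7  0.5] F along -1.27 across -0.78 Fz -2.88 w 0.2338
```

Request:
carry_out --steps '[0,0.003,0,0,0,0,0.006,-0.001,0,0,0,0.009,-0.001,0,0,0,0.012,-0.002,0,0]'

```text
clock: 31.5
position: [0.629, 0.0086, 0.0692]
ee_rot: [-1.174, 1.262, -1.262]
force: [-0.4, 0.8, -3.4]
width: 0.239
```

Request:
carry_out --steps '[0,0.003,0,0,0,0,0.006,-0.001,0,0,0,0.009,-0.001,0,0,0,0.012,-0.002,0,0]'

```text
clock: 31.9
position: [0.6302, 0.0084, 0.0692]
ee_rot: [-1.174, 1.262, -1.262]
force: [-0.9, -0.2, -3.3]
width: 0.235
```

Request:
carry_out --steps '[0,0.003,0,0,0,0,0.006,-0.001,0,0,0,0.009,-0.001,0,0]'

```text
clock: 32.2
position: [0.631, 0.0082, 0.0692]
ee_rot: [-1.174, 1.262, -1.262]
force: [-1.0, -0.3, -2.7]
width: 0.238
```

```bash
python3 -c "
from h import *
st()
im,D=snap('side','side11'); lids('side11','side')"
```

```text
t 32.2 tcp [0.631  0.0082 0.0692] grip [0.631  0.0083 0.088 ] zyaw -4.12 ydir [-0. -0. -1.] 
 tray x,y mm [65.1  0.5] F along -0.93 across -0.48 Fz -2.65 w 0.2382
green (241, 249, 20, 18) centre [122.4  47.7]
orange (262, 248, 17, 21) centre [87.8 39.6]
```

Red's side is moving freely (~1 N). Continue in small steps.

Request:
carry_out --steps '[0,0.003,0,0,0,0,0.006,-0.001,0,0,0,0.009,-0.001,0,0]'

```text
clock: 32.55
position: [0.632, 0.0082, 0.0692]
ee_rot: [-1.174, 1.262, -1.262]
force: [-1.5, -0.1, -3.7]
width: 0.235
```

Request:
carry_out --steps '[0,0.003,0,0,0,0,0.006,-0.001,0,0,0,0.009,-0.001,0,0]'

```text
clock: 32.85
position: [0.6329, 0.0081, 0.0692]
ee_rot: [-1.174, 1.262, -1.262]
force: [-0.0, 0.6, -3.4]
width: 0.239
```

Request:
carry_out --steps '[0,0.003,0,0,0,0,0.006,-0.001,0,0,0,0.009,-0.001,0,0]'

```text
clock: 33.15
position: [0.6335, 0.008, 0.0692]
ee_rot: [-1.175, 1.262, -1.262]
force: [-2.7, -0.2, -1.9]
width: 0.232
```

Request:
carry_out --steps '[0,0.003,0,0,0,0,0.006,-0.001,0,0,0,0.009,-0.001,0,0]'

```text
clock: 33.45
position: [0.6337, 0.008, 0.069]
ee_rot: [-1.176, 1.263, -1.261]
force: [-6.3, -0.4, -0.3]
width: 0.237
```

Request:
carry_out --steps '[0,0.003,0,0,0,0,0.006,-0.001,0,0,0,0.008,-0.001,0,0]'

```text
clock: 33.75
position: [0.6339, 0.008, 0.0688]
ee_rot: [-1.177, 1.264, -1.26]
force: [-7.9, 1.4, 0.3]
width: 0.239
```

Request:
carry_out --steps '[0,0.001,0,0,0,0,0.001,0,0,0]'

```text
clock: 33.95
position: [0.6339, 0.008, 0.0688]
ee_rot: [-1.177, 1.264, -1.26]
force: [-8.4, 1.6, 0.9]
width: 0.234
```

Request:
carry_out --steps '[0,0,0,0,0]'

```text
clock: 34.05
position: [0.6339, 0.008, 0.0688]
ee_rot: [-1.177, 1.264, -1.26]
force: [-7.0, 0.6, -0.3]
width: 0.236
```

Request:
carry_out --steps '[0,0.002,0,0,0,0,0.004,-0.001,0,0,0,0.004,-0.001,0,0]'

```text
clock: 34.35
position: [0.634, 0.0079, 0.0687]
ee_rot: [-1.178, 1.264, -1.26]
force: [-8.2, 0.6, 1.2]
width: 0.236
```

Request:
carry_out --steps '[0,0,0,0,0,0,0,0,0,0]'

```text
clock: 34.55
position: [0.634, 0.0079, 0.0687]
ee_rot: [-1.178, 1.264, -1.26]
force: [-8.6, 0.5, 2.0]
width: 0.233
```

Request:
carry_out --steps '[0,0,0,0,0,0,0,0,0,0]'

```text
clock: 34.75
position: [0.634, 0.0079, 0.0687]
ee_rot: [-1.178, 1.264, -1.26]
force: [-9.1, 0.6, 0.9]
width: 0.238
```

Request:
carry_out --steps '[0,0,0,0,0,0,0,0,0,0,0,0,0,0,0]'

```text
clock: 35.05
position: [0.634, 0.0079, 0.0687]
ee_rot: [-1.178, 1.264, -1.26]
force: [-8.4, 1.6, 0.5]
width: 0.234
```

Held at ~8.6 N with nothing moving. Back off, lift, head to the stand and check.

Request:
carry_out --steps '[0,-0.01,0.001,0,0,0,-0.02,0.003,0,0,0,-0.03,0.005,0,0,0,-0.05,0.008,0,0,0,-0.1,0.015,0,0,0,-0.2,0.03,0,0,0,-0.35,0.053,0,0,0,-0.5,0.075,0,0,0,-0.5,0.075,0.1,0]'

```text
clock: 35.95
position: [0.5827, 0.0155, 0.0785]
ee_rot: [-1.178, 1.264, -1.26]
force: [-1.8, -0.7, -2.6]
width: 0.239
```

Request:
carry_out --steps '[0,0,0,0.3,0,0,0,0,0.6,0,0,0,0,0.9,0,0,0,0,0.9,0]'

```text
clock: 36.35
position: [0.5891, 0.0159, 0.1745]
ee_rot: [-1.167, 1.256, -1.265]
force: [-0.4, 0.7, -2.4]
width: 0.24
```

Request:
carry_out --steps '[0,-0.1,-0.3,0,0,0,-0.25,-0.65,0,-0.05,0,-0.5,-1,0,-0.12]'

```text
clock: 36.65
position: [0.5365, -0.0857, 0.1691]
ee_rot: [-1.124, 1.33, -1.331]
force: [0.3, -0.3, -2.6]
width: 0.236
```

Request:
carry_out --steps '[0,-0.1,-0.3,0,0,0,-0.25,-0.65,0,0,0,-0.43,-1,0,0,0,-0.43,-1,0,0]'

```text
clock: 37.05
position: [0.4898, -0.1912, 0.1686]
ee_rot: [-1.126, 1.337, -1.338]
force: [0.5, -0.6, -2.8]
width: 0.238
```

Run:
```python
from h import *
st()
im,D=snap('side','side12'); lids('side12','side'); im2,D2=snap('top','top12'); lids('top12','top')
# all lids from top: non-blue blobs at lid height inside the bay
P=cloud('top',D2); hsv=cv2.cvtColor(im2,cv2.COLOR_RGB2HSV)
for n,m in dict(white=(hsv[...,1]<70)&(hsv[...,2]>120),red=((hsv[...,0]>170)|(hsv[...,0]<5))&(hsv[...,1]>120),black=(hsv[...,2]<60)&(hsv[...,1]<150)).items():
    k=np.zeros((480,640),bool); k[150:215,285:360]=1
    m=(m&k&(P[...,2]>.044)&(P[...,2]<.065)).astype(np.uint8)
    cs=cv2.findContours(m,0,2)[0]
    if cs:
        c=max(cs,key=cv2.contourArea); (u,v),r=cv2.minEnclosingCircle(c); print(n,(u,v,r),tray(plane('top',[(u,v)],.052)[0]))
cv2.imwrite('pics/c12.png',np.hstack([cv2.resize(im2[145:225,275:370],(456,384),interpolation=2),cv2.resize(im2[230:310,440:512],(345,384),interpolation=2)])[:,:,::-1])
```

```text
t 37.05 tcp [ 0.4898 -0.1912  0.1686] grip [ 0.4898 -0.1912  0.1874] zyaw -9.99 ydir [-0.003 -0.003 -1.   ] 
 tray x,y mm [ -44.6 -217.8] F along 0.54 across -0.53 Fz -2.83 w 0.2379
red (273, 231, 1, 3) centre [103.  -20.9]
green (241, 249, 20, 18) centre [122.4  47.7]
orange (262, 249, 21, 19) centre [84.3 38.7]
red (343, 179, 1, 1) centre [110.6 -39.5]
green (290, 158, 20, 21) centre [121.4  43.5]
orange (292, 179, 20, 20) centre [83.6 35. ]
white (345.302978515625, 190.0873565673828, 10.176739692687988) [ 90.6 -45.2]
red (335.0, 172.86842346191406, 10.180912017822266) [120.3 -22.3]
black (322.0148620605469, 189.62376403808594, 9.626439094543457) [86.2 -2.3]
```

View pics/c12.png

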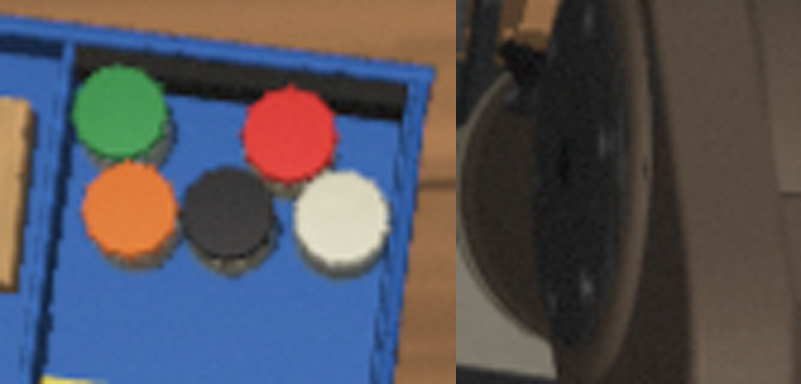

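Now all five are packed with red (120) and green (121) both at the stop. Return the blade.

Request:
carry_out --steps '[0,0,-0.3,0,0.01,0,0,-0.6,0,0.01,0,0.02,-0.9,0,0.01,0,0.02,-1,0,0.01,0,0.02,-1,0,0.01]'

```text
clock: 37.65
position: [0.4954, -0.2852, 0.1689]
ee_rot: [-1.129, 1.326, -1.325]
force: [-0.6, -0.2, -2.5]
width: 0.24
```

Request:
carry_out --steps '[0,0,-0.14,0,0,0,0,-0.14,0,0,0,0,-0.14,0,0,0,0,-0.14,0,0,0,0,-0.14,0,0]'

```text
clock: 38.15
position: [0.4952, -0.2981, 0.1693]
ee_rot: [-1.13, 1.324, -1.324]
force: [-0.0, -0.3, -4.1]
width: 0.238
```

Run:
```python
from h import *
st()
# slot line from earlier side2 picture: depth points of the lips
P=cloud('side',np.load('pics/side2.npy')); z=P[...,2]
im=cv2.imread('pics/side2.png'); h=cv2.cvtColor(im,cv2.COLOR_BGR2HSV)
c=np.array([.4914,-.3054]);a=np.radians(-9.7);ex=np.array([np.cos(a),np.sin(a)]);ey=np.array([-ex[1],ex[0]])
x=(P[...,:2]-c)@ex*1000;y=(P[...,:2]-c)@ey*1000
for lo,hi in((.012,.03),(.033,.042),(.043,.056)):
    m=(z>lo)&(z<hi)&(abs(x)<60)&(abs(y)<80); print(lo,hi,m.sum(),"x",np.percentile(x[m],[1,10,50,90,99]).round(1),"y",np.percentile(y[m],[1,99]).round(1))
m=(z>.046)&(z<.058)&(abs(x)<25)&(abs(y)<68); print(np.histogram(x[m],bins=np.arange(-25,26,2.5)))
```

```text
t 38.15 tcp [ 0.4952 -0.2981  0.1693] grip [ 0.4952 -0.2981  0.1881] zyaw -9.02 ydir [ 0.  0. -1.] 
 tray x,y mm [ -23.3 -322.7] F along 0.0 across -0.3 Fz -4.09 w 0.2376
0.012 0.03 281 x [-29.5 -28.8   1.3  20.9  30.5] y [-64.7  71. ]
0.033 0.042 679 x [-29.1 -25.8  -4.5  26.4  30. ] y [-63.4  70.2]
0.043 0.056 262 x [-15.6 -14.3   7.4  14.6  16.9] y [-61.4  64.4]
(array([ 0,  0,  0,  9, 49, 28, 17,  0,  0,  0,  0,  0,  0, 10, 26, 35, 22,
        0,  0,  0]), array([-25. , -22.5, -20. , -17.5, -15. , -12.5, -10. ,  -7.5,  -5. ,
        -2.5,   0. ,   2.5,   5. ,   7.5,  10. ,  12.5,  15. ,  17.5,
        20. ,  22.5,  25. ]))
```

Request:
carry_out --steps '[0,-0.035,-0.065,0,-0.013,0,-0.035,-0.065,0,-0.013,0,-0.035,-0.065,0,-0.013]'

```text
clock: 38.45
position: [0.4912, -0.3057, 0.1692]
ee_rot: [-1.124, 1.333, -1.333]
force: [0.8, 0.3, -2.7]
width: 0.238
```

Request:
carry_out --steps '[0,0,0,-0.2,0,0,0,0,-0.35,0,0,0,0,-0.45,0,0,0,0,-0.5,0,0,0,0,-0.5,0]'

```text
clock: 38.95
position: [0.4913, -0.3051, 0.1188]
ee_rot: [-1.125, 1.333, -1.332]
force: [-0.0, 0.6, -2.2]
width: 0.236
```

```bash
python3 -c "
from h import *
st()"
```

```text
t 38.95 tcp [ 0.4913 -0.3051  0.1188] grip [ 0.4914 -0.3051  0.1376] zyaw -9.65 ydir [-0.001  0.    -1.   ] 
 tray x,y mm [ -26.  -330.3] F along -0.11 across 0.58 Fz -2.2 w 0.2358
```

Request:
carry_out --steps '[0,0.003,0,-0.03,0,0,0.003,0,-0.06,0,0,0.003,0,-0.09,0,0,0.003,0,-0.12,0,0,0.003,0,-0.15,0,0,0.003,0,-0.18,0,0,0.003,0,-0.21,0]'

```text
clock: 39.65
position: [0.4918, -0.3053, 0.098]
ee_rot: [-1.125, 1.332, -1.332]
force: [-0.3, -0.0, -2.9]
width: 0.239
```

Request:
carry_out --steps '[0,0,0,-0.03,0,0,0,0,-0.06,0,0,0,0,-0.09,0,0,0,0,-0.12,0]'

```text
clock: 40.05
position: [0.4918, -0.3053, 0.086]
ee_rot: [-1.125, 1.332, -1.332]
force: [-0.8, -0.5, -3.3]
width: 0.241
```

Request:
carry_out --steps '[0,0,0,-0.03,0,0,0,0,-0.06,0,0,0,0,-0.08,0,0,0,0,-0.1,0]'

```text
clock: 40.45
position: [0.4918, -0.3053, 0.076]
ee_rot: [-1.125, 1.332, -1.332]
force: [-1.7, -0.2, -3.0]
width: 0.241
```

```bash
python3 -c "
from h import *
st()"
```

```text
t 40.45 tcp [ 0.4918 -0.3053  0.076 ] grip [ 0.4918 -0.3053  0.0948] zyaw -9.66 ydir [-0.  0. -1.] 
 tray x,y mm [ -25.6 -330.4] F along -1.66 across -0.45 Fz -2.95 w 0.241
```

Request:
carry_out --steps '[0,0,0,-0.02,0,0,0,0,-0.04,0,0,0,0,-0.05,0]'

```text
clock: 40.75
position: [0.4917, -0.3053, 0.071]
ee_rot: [-1.125, 1.332, -1.332]
force: [-0.4, -0.4, -1.9]
width: 0.235
```

Request:
carry_out --steps '[0,0,0,-0.006,0,0,0,0,-0.012,0]'

```text
clock: 40.95
position: [0.4919, -0.3053, 0.07]
ee_rot: [-1.125, 1.332, -1.332]
force: [-0.2, 0.5, -2.4]
width: 0.242
```

Request:
carry_out --steps '[0,0,0,-0.004,0,0,0,0,-0.007,0]'

```text
clock: 41.15
position: [0.4919, -0.3053, 0.0697]
ee_rot: [-1.125, 1.332, -1.332]
force: [-1.9, 1.2, 5.4]
width: 0.236
```

Seated on the slot floor. Release and rise.

Request:
carry_out --steps '[0.3,0,0,0.003,0,0.4,0,0,0.003,0,0.6,0,0,0.003,0,0.8,0,0,0.003,0,1,0,0,0.003,0,1,0,0,0.003,0,1,0,0,0.003,0,1,0,0,0.003,0,1,0,0,0.003,0,1,0,0,0.003,0]' --grip_force 10

```text
clock: 42.15
position: [0.4918, -0.3053, 0.0696]
ee_rot: [-1.125, 1.332, -1.332]
force: [-0.5, -0.3, 0.5]
width: 0.991
```

Request:
carry_out --steps '[1,0,0,0.1,0,1,0,0,0.3,0,1,0,0,0.6,0,1,0,0,1,0,1,0,0,1,0,1,0,0,1,0]'

```text
clock: 42.75
position: [0.4924, -0.3056, 0.1712]
ee_rot: [-1.124, 1.33, -1.334]
force: [-0.8, -0.4, 0.5]
width: 0.998
```

Request:
carry_out --steps '[1,0,0,0.3,0,1,-0.3,0,0.6,0,1,-0.6,0,0.6,0,1,-1,0,0.6,0,1,-1,0,0.6,0,1,-1,0,0.6,0]'

```text
clock: 43.35
position: [0.3907, -0.3054, 0.2291]
ee_rot: [-1.125, 1.334, -1.333]
force: [1.3, -0.4, 0.5]
width: 1.0
```

Run:
```python
from h import *
st()
im,D=snap('top','top13'); im0=cv2.imread('pics/top0.png'); lids('top13','top')
snap('side','side13')
P=cloud('top',D); z=P[...,2]; roi=np.zeros((480,640),bool); roi[235:310,440:545]=1
m=roi&(abs(z-.105)<.012); pts=P[m]
A=np.c_[pts[:,:2]-pts[:,:2].mean(0),np.ones(len(pts))]; print("handle top",len(pts),np.linalg.lstsq(A,pts[:,2],rcond=None)[0],cv2.minAreaRect((pts[:,:2]*1000).astype(np.float32)))
# change vs side0 elsewhere
a=cv2.absdiff(cv2.imread('pics/side13.png'),cv2.imread('pics/side0.png')).max(2)>60
for n,(r0,r1,c0,c1) in dict(carton=(280,315,230,285),tape=(300,340,330,372),measure=(330,375,415,475),screwdriver=(165,230,395,462),can=(110,200,205,250),caddy=(375,475,300,390),stand=(100,185,345,400)).items(): print(n,a[r0:r1,c0:c1].sum())
```

```text
t 43.35 tcp [ 0.3907 -0.3054  0.2291] grip [ 0.3907 -0.3054  0.2479] zyaw -9.75 ydir [-0.001  0.    -1.   ] 
 tray x,y mm [-125.5 -345.6] F along 1.31 across -0.25 Fz 0.51 w 1.0002
red (343, 179, 1, 1) centre [110.6 -39.5]
green (290, 158, 20, 21) centre [121.4  43.5]
orange (292, 179, 20, 20) centre [83.6 35. ]
handle top 778 [ 0.0320121  -0.01672835  0.10553259] ((490.7937927246094, -305.6231689453125), (102.55570983886719, 23.077632904052734), 79.90521240234375)
carton 0
tape 0
measure 0
screwdriver 529
can 0
caddy 0
stand 392
```

Run:
```python
from h import *
for f,(r0,r1,c0,c1) in (("top0",(300,380,375,480)),("top10",(300,380,375,480)),("top13",(300,380,375,480)),("side0",(165,230,395,462)),("side6",(165,230,395,462)),("side8",(165,230,395,462)),("side12",(165,230,395,462))):
    h=cv2.cvtColor(cv2.imread(f"pics/{f}.png")[r0:r1,c0:c1],cv2.COLOR_BGR2HSV)
    m=((h[...,0]>172)|(h[...,0]<4))&(h[...,1]>170)&(h[...,2]>50); v,u=np.nonzero(m); print(f,len(u),u.mean().round(1) if len(u) else 0,v.mean().round(1) if len(u) else 0)
cv2.imwrite("pics/x.png",0)
arm.sign_off()
```

```text
top0 681 73.0 53.7
top10 679 73.1 53.8
top13 682 73.2 53.8
side0 406 46.3 19.4
side6 406 46.2 19.4
side8 407 46.2 19.4
side12 395 46.1 19.7
the job is handed in; nothing more can be done[ WARN:0@0.574] global loadsave.cpp:1063 imwrite_ Unsupported depth image for selected encoder is fallbacked to CV_8U.
```

I pushed all five jars behind the yellow line and pressed them against the stop. The blade is back in its stand and released, and I handed the job in at about 43 s.

- **First press:** I held about 9 to 10 N for roughly a second. Single readings went up to 10.2 N, and nothing moved. The check picture then showed red still about 5 mm short of the stop, because the orange–green column had taken the load.
- **Second press:** I pressed again with the blade turned about 4° from square. I held about 8.6 N for roughly 0.9 s, and nothing moved.
- **Jars:** All five stand upright. Red and green measure about 120–121 mm along the bay, which is contact with the stop at 121 mm to within 2 mm. Orange, black and white sit at about 84, 86 and 91 mm, well behind the line.
- **Blade:** It is upright in the slot with its handle within about 1 mm of where it started. It leans about 2°, as it did at the start.
- **Everything else:** The carton, tape, tape measure, can and caddy show no change in the pictures. The side-view comparison flagged the screwdriver and the stand. The screwdriver's position in the top view is unchanged, so I put both down to the arm and its shadow.
- **Not checked:** The red, white and black jars were last measured just before the blade went back. I didn't view a picture after releasing it; those last checks were from measurements only.

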